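Closet box under the shelf-height bar

ROBOT

A 6-joint arm with a two-finger parallel gripper is mounted at the origin on the work surface. World frame = base frame: x ahead of the robot, y to its left, z up, the work surface at z = 0. Lengths are in m, angles in rad, forces in N, time in s.
With the tool pointing down it reaches from about 0.35 to 0.85 m from the base axis. Payload 8.1 kg.
Tool frame: the origin (TCP) lies midway between the tips of the shut fingers; the grasp point (between the pads) lies 19 mm behind it; z points along the fingers, y is the line along which they close (so a half turn about z gives the same grasp; the last joint's range is limited). The gripper opens to 93 mm and grips with 3 to 60 N. Pads are 15 mm wide; open, the fingers measure 128 mm over their backs; the gripper's body (75 mm by 188 mm) begins 65 mm behind the grasp point.
Start: joints at [1.02, 0.13, 1.488, -0, 1.523, -0.085], TCP at [0.269, 0.536, 0.219] pointing down, gripper open.
Joint ranges: [-2.96, 2.96], [-0.89, 2.26], [0.02, 2.5], [-1.34, 4.48], [0, 2.73], [-2.66, 2.66]. Speed limits (rad/s): [2.39, 2.39, 2.79, 3.14, 3.14, 3.14].

INTERFACE

Orientations are given as a rotation vector (axis times angle).
In Python, from plant import read_state, read_camera, camera_model, close_job gives the robot as it stands. The module is installed in compiled form; this text tells all that it offers.
- The arm moves only by the tool carry_out, never from a script. Its argument "moves" is a list of rows, each an object of numbers: "jaw": the finger opening in m, from 0 to 0.093; "dx", "dy", "dz": the shift along the tool's x, y, z in m; "yaw": the turn about the tool's z in rad. In form: [{"jaw": .., "dx": .., "dy": .., "dz": .., "yaw": ..}, ...]. A call has 1 to 8 rows; each row shifts and turns the commanded pose from where the row before left it, along the tool's axes as they then stand; what a row does not reach is not made up. A row lasts 1/8 s, in which the tool goes at most 62.5 mm and 10.7 degrees, less where a joint would pass 70% of its speed; a pose out of reach is approached as far as the arm can. A call is refused whole if a number of a shift passes 0.0625 or a number of a turn 0.188, either way. A call with a gripper value outside its range is refused whole. The fingers move at their own pace and stop on an object; "grip_force" is the grip in N (left out, the last holds). Time passes only in rows, so rows that do not move let the fingers close. It gives the time, the measured TCP pose, the force, the opening and the grip force at its end, in the units of the state.
- read_state(): the state, without advancing time (a new reading comes with each control period).
- read_camera(name): name is "scene" or "top"; returns the picture (480x640x3 uint8, red, green, blue); there is no depth.
- camera_model(name): a dict with "camera_matrix" (3x3 intrinsics, pixels), "view" (4x4, takes a point from world to camera coordinates). Camera axes: x right, y up, looking along -z (the intrinsics and any distortion apply to the point x, -y, -z); pixel columns grow to the right and rows downward; lengths in m; the calibration is good to about 2 mm. A picture is of the moment at which its call begins. camera_model takes no time and is no camera call.
- close_job(): hands the job in; it is judged then, once.
The state is a dict: "t": time; "q": joint angles; "dq": joint speeds; "joint_torque": joint torques, N m; "tool_pos": TCP position; "orientation": TCP orientation; "force": force on the tool from outside, world axes, zero at the start; "wrist_torque": the same for the moment, N m; "opening": finger opening in m; "gripper_force": force on a finger pad.
Only numpy, scipy, OpenCV 4.12 (cv2) and the standard library are available. Lean on these libraries where they do the work, as an engineer would, in place of code of your own. Each camera call takes 0.05 s, during which the arm holds its last target. There are 200 camera calls.

TASK

Gently press the white lid of the blue shoe-care box fully home where it stands, then slowly push the box straight along the board under the wooden height bar until you feel it bear on the sprung black stop pad, push there with 10 to 14 N, keep it pressed there for a second, then ease off and leave it standing square under the bar. Never force the box against the bar, its posts or the stop (keep under 15 N), never press it with more than about 20 N, and do not disturb the jar, brush, spray can or plant.

Things in the scene. Friction and masses are not known exactly. Their poses are not given: they have to be found in the camera images.
- gauge: fixed wooden board 360 x 360 x 18 mm on levelling feet: its height over the worktop differs from run to run by up to 14 mm. Origin: centre of its underside; the surface the box slides on is at z = +18 mm. +x is the push direction (open end, then bar, then stop)
- bridge: fixed on the gauge, axes as the gauge, origin at gauge x = 45 mm, y = z = 0: two white posts 24 x 22 mm (inner faces at y = -73 and +73 mm) and across them a wooden bar 20 mm (along x) x 198 x 24 mm; underside of the bar 83 mm above the board surface, its top 107 mm
- bar (a point): middle of the bar's underside, above the lane's centre line
- care_box: loose blue box with white lid, 120 mm long (its x, pushed along it) x 100 mm wide, 0.2 to 0.4 kg; sliding it on the board takes 2 to 5 N. Origin: centre of its underside. Body 66 mm high; with the lid home the whole is 80 mm high and passes 3 mm under the bar. Starts on the board before the bar, a little skew, within 15 mm of the lane's centre line
- lid (a joint): how far the lid stands proud of home, in m: 0 is fully home (hard stop), 0.016 the highest. The lid (120 x 100 x 14 mm, flush with the box sides) slides only straight up and down, stiffly (about 6 N of friction), and stays where it is left. An orange neck shows under it while it is not home
- lid_top (a point): centre of the lid's flat top; 80 mm above the box's underside when the lid is home
- cream_jar: bystander: amber jar 48 mm wide, 45 mm high, on the board beside the lane on its +y side; origin under its centre
- brush: bystander: brush 160 mm long lying on the board on its -y side, along the lane; origin under its middle
- spray_can: bystander: orange can with green cap, 52 mm wide, 150 mm high, on the worktop to the robot's left; origin under its centre
- plant: bystander: small plant in a steel pot 76 mm wide, 100 mm high, on the worktop to the robot's right; origin under its centre
- stop: grey housing of the stop, fixed on the gauge, 30 x 100 mm, 58 mm high, origin at gauge x = 138 mm, y = z = 0. From it a black pad (84 mm wide, 4 to 44 mm above the board) stands out towards the box; its front face is set anywhere between gauge x = 75 and 100 mm, differently each run and not told by any pose: feel for it. It is sprung, stiff: 15 N per mm, at most 2 mm; push slowly (10 mm/s or less)

How it is judged:
On the way, in this order (a step that is already met when the one before it is completed fails the run):
1. the lid is pressed fully home while the box still stands before the bar (value of joint lid below 0.0018 m and x of care_box in the frame of gauge below -0.03 m), for 0.2 s.
2. the box is under the bar and bears on the sprung stop with more than 3 N (contact force between care_box and stop above 3 N and x of care_box in the frame of gauge above 0.012 m and value of joint lid below 0.0025 m), for 0.5 s.
At the end, for the whole second after the job is handed in: the box stands flat and still on the board under the bar (its origin between 8 and 44 mm along gauge +x, wherever the stop pad was met), square to the gauge within 0.07 rad (4 degrees) and within 22 mm of the lane's centre line, the lid home within 2.5 mm (x of care_box in the frame of gauge between 0.008 and 0.044 m and y of care_box in the frame of gauge between -0.022 and 0.022 m and angle between the x axis of care_box and the x axis of gauge, either way round below 0.07 rad and angle between care_box's own z axis and vertical below 0.03 rad and value of joint lid below 0.0025 m and linear speed of care_box below 0.01 m/s); the robot touches nothing.
It fails at once if the box or its lid is forced against the bar or posts (over 15 N) (contact force between care_box and bridge above 15 N).
It fails at once if the box is driven hard into the stop (over 16 N) (contact force between care_box and stop above 16 N).
It fails at once if the robot presses the box or its lid with more than 25 N (contact force between the arm and care_box above 25 N).
It fails at once if the robot pushes on the bridge or stop (over 10 N) (contact force between the arm and bridge above 10 N or contact force between the arm and stop above 10 N).
It fails at once if a bystander is moved more than 15 mm (distance of any of cream_jar, brush, spray_can, plant from where it was at the start of the episode above 0.015 m).
It also fails if it takes over 64 s, if anything falls off the work surface, if the arm or the gripper's body presses on something with over 40 N, if the wrist force passes 120 N, or if a joint passes its speed limit or range.

## Working session

There is one attempt and no reset: what is moved stays moved. The work goes in short steps, Python scripts to look and compute and a tool call to move; the robot and the scene stay as the last step left them, time stands still between calls to the robot, and variables do not carry over. Pictures are saved under pics/ and viewed, at most 10 in all, crops included, and the job is handed in when it is done.

Besides the shell and the picture viewer there is one more tool, called after "Emit:" by a JSON object that holds its "method" and its "body", one argument or row to a line. carry_out: Moves the arm, as the interface text tells. Its arguments: {"type":"object","properties":{"moves":{"type":"array","items":{"type":"object","properties":{"jaw":{"type":"number"},"dx":{"type":"number"},"dy":{"type":"number"},"dz":{"type":"number"},"yaw":{"type":"number"}}}},"grip_force":{"type":"number"}},"required":["moves"]}

```bash
mkdir -p pics
python3 - <<'E'
from plant import *
import cv2,numpy as np
np.set_printoptions(precision=4,suppress=True)
for n in("scene","top"):
    im=read_camera(n); cv2.imwrite(f"pics/{n}0.png",im[:,:,::-1]); m=camera_model(n); print(n,np.array(m["camera_matrix"]),np.array(m["view"]),[k for k in m])
s=read_state(); print(s)
E
```

```text
scene [[484.2505   0.     314.0332]
 [  0.     484.2505 238.8594]
 [  0.       0.       1.    ]] [[-0.6297  0.7766 -0.0209  0.3686]
 [-0.5143 -0.3965  0.7604  0.2357]
 [ 0.5822  0.4896  0.6491 -1.4846]
 [ 0.      0.      0.      1.    ]] ['camera_matrix', 'view']
top [[486.4475   0.     316.6266]
 [  0.     486.4475 240.3451]
 [  0.       0.       1.    ]] [[-0.0096 -1.     -0.0016  0.0047]
 [ 0.9913 -0.0097  0.131  -0.5914]
 [-0.131  -0.0003  0.9914 -1.2451]
 [ 0.      0.      0.      1.    ]] ['camera_matrix', 'view']
{'t': 0.1, 'q': array([ 1.0196,  0.1311,  1.4892, -0.    ,  1.523 , -0.0854]), 'dq': array([-0.0004, -0.001 , -0.0026,  0.0007, -0.0024,  0.0005]), 'joint_torque': array([  0.0014, -56.1343, -49.3094,   0.077 ,   0.0292,  -0.0001]), 'tool_pos': array([0.2692, 0.5356, 0.2177]), 'orientation': array([-0.7249, -3.0563,  0.0026]), 'force': array([ 0.3153,  0.5181, -0.8249]), 'wrist_torque': array([-0.0322, -0.0445, -0.0042]), 'gripper_force': 0.0, 'opening': 0.09302310121228469}
```

View pics/scene0.png

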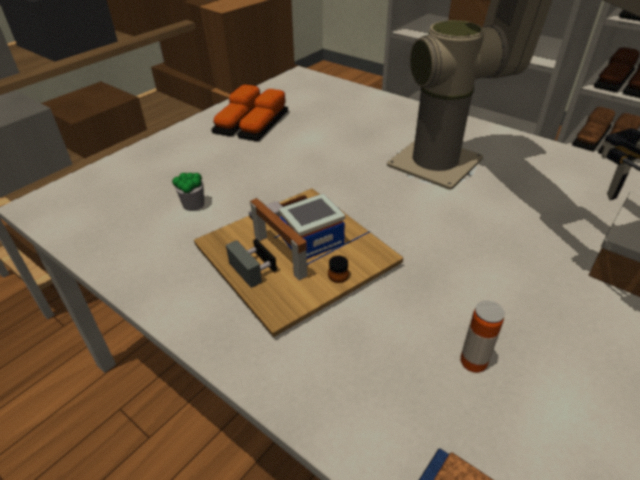

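View pics/top0.png

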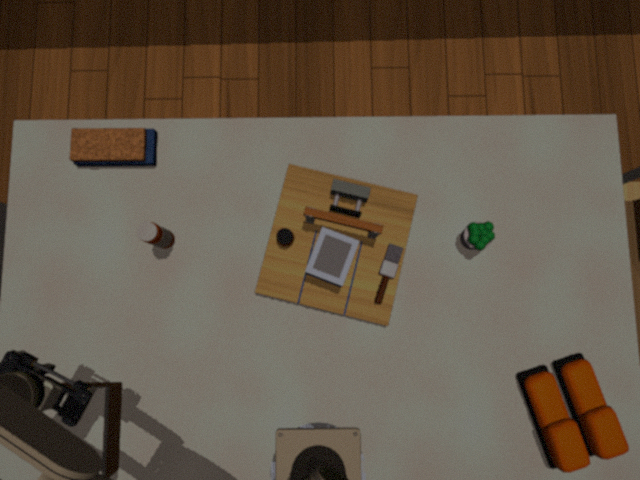

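The scene picture shows the board at about (300,255), the box with its white lid at (312,212) in front of the bar, the jar at (339,268), the can at (482,335) and the plant at (190,190). The top view shows the board corners near (288,165), (418,193), (388,325) and (256,294), with the lid centred at about (332,257). The jar is at (285,237), the brush at (388,272), and the lane points up the image, leaning slightly right.

```bash
cat > h.py <<'E'
from plant import *
import cv2,numpy as np
np.set_printoptions(precision=4,suppress=True)
M={n:camera_model(n) for n in("scene","top")}
def ray(n,p):
    K=np.array(M[n]["camera_matrix"]);V=np.array(M[n]["view"])
    d=np.linalg.inv(K)@[p[0],p[1],1.];R=V[:3,:3]
    return -R.T@V[:3,3],R.T@(d*[1,-1,-1])
def onz(n,p,z):
    c,d=ray(n,p);return c+d*(z-c[2])/d[2]
def tri(pt,ps):
    A=[];b=[]
    for n,p in(("top",pt),("scene",ps)):
        c,d=ray(n,p);d=d/np.linalg.norm(d);P=np.eye(3)-np.outer(d,d);A.append(P);b.append(P@c)
    return np.linalg.lstsq(np.vstack(A),np.hstack(b),rcond=None)[0]
def big(mask,roi):
    m=np.zeros_like(mask);x0,y0,x1,y1=roi;m[y0:y1,x0:x1]=mask[y0:y1,x0:x1]
    m=cv2.morphologyEx(m,cv2.MORPH_OPEN,np.ones((2,2)))
    cs=cv2.findContours(m,cv2.RETR_EXTERNAL,cv2.CHAIN_APPROX_NONE)[0]
    return max(cs,key=cv2.contourArea)
def quad(c):
    h=cv2.convexHull(c)
    for e in np.linspace(.01,.15,40):
        a=cv2.approxPolyDP(h,e*cv2.arcLength(h,True),True)
        if len(a)<=4:break
    return a[:,0]
E
python3 - <<'E'
from h import *
Q={}
for n,rb,rl in(("top",(240,150,430,335),(300,222,366,292)),("scene",(185,180,410,335),(270,190,352,240))):
    im=cv2.imread(f"pics/{n}0.png");H=cv2.cvtColor(im,cv2.COLOR_BGR2HSV)
    b=cv2.inRange(H,(5,85,60),(28,255,255)); l=cv2.inRange(H,(0,0,75),(180,75,255))
    cb=big(b,rb);cl=big(l,rl);Q[n]=quad(cb),quad(cl)
    print(n,Q[n][0].tolist(),cv2.contourArea(cb),Q[n][1].tolist(),cv2.contourArea(cl))
    for z,c in((.025,cb),(.115,cl)):
        if n=="top":
            w=np.array([onz(n,p[0],z)[:2] for p in c],np.float32)*1000;print(z,cv2.minAreaRect(w))
    cv2.drawContours(im,[Q[n][0].reshape(-1,1,2)],-1,(0,255,0),1);cv2.drawContours(im,[cl],-1,(255,0,255),1)
    x0,y0,x1,y1=rb;o=cv2.resize(im[y0-10:y1+10,x0-10:x1+10],None,fx=2,fy=2,interpolation=cv2.INTER_CUBIC);cv2.imwrite(f"pics/{n}1.png",o)
a=cv2.imread("pics/top1.png");b=cv2.imread("pics/scene1.png")
H=max(a.shape[0],b.shape[0]);p=lambda i:cv2.copyMakeBorder(i,0,H-i.shape[0],0,0,cv2.BORDER_CONSTANT)
o=np.hstack([p(a),p(b)]);o=cv2.resize(o,None,fx=min(1,800/o.shape[1]),fy=min(1,800/o.shape[1]));cv2.imwrite("pics/both1.png",o)
E
```

```text
top [[290, 165], [417, 196], [388, 326], [256, 293]] 13919.5 [[323, 227], [360, 242], [343, 286], [306, 273]] 1958.0
0.025 ((583.4318237304688, -57.593017578125), (360.27490234375, 360.98712158203125), 75.5364990234375)
0.115 ((540.7605590820312, -39.47138977050781), (105.2767333984375, 123.4718246459961), 67.97801208496094)
scene [[403, 261], [272, 335], [195, 241], [347, 215]] 10249.0 [[352, 191], [352, 217], [304, 234], [271, 191]] 2354.5
```

View pics/both1.png

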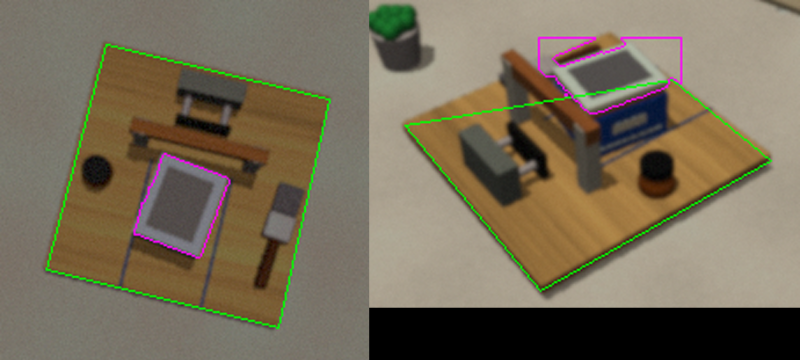

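The lid and board outlines both fit. The board measures 360 x 361 mm, centred at (0.583, -0.058) with yaw -14.5°. The box is at about (0.541, -0.039) with yaw -22°, which is about (-46, +7) mm in the gauge frame. The tool will turn -0.21 rad, so tool x = -gauge x and tool y = +gauge y.

Emit:
{"method": "carry_out", "body": {
  "moves": [
    {"jaw": 0, "yaw": -0.1065},
    {"yaw": -0.1065},
    {"dx": -0.025, "dy": -0.03},
    {"dx": -0.0275, "dy": -0.033},
    {"dx": -0.0275, "dy": -0.033},
    {"dx": -0.0275, "dy": -0.033},
    {"dx": -0.0275, "dy": -0.033},
    {"dx": -0.0275, "dy": -0.033}
  ],
  "grip_force": 10
}}

```text
invalid input at $.moves[0]: expected keys jaw, dx, dy, dz, yaw
```

Emit:
{"method": "carry_out", "body": {
  "moves": [
    {"dx": -0.0275, "dy": -0.033},
    {"dx": -0.0275, "dy": -0.033},
    {"dx": -0.0275, "dy": -0.033},
    {"dx": -0.0275, "dy": -0.033},
    {"dx": -0.0275, "dy": -0.033},
    {"dx": -0.0275, "dy": -0.033},
    {"dx": -0.0275, "dy": -0.033},
    {"dx": -0.025, "dy": -0.03}
  ]
}}

```text
invalid input at $.moves[0]: expected keys jaw, dx, dy, dz, yaw
```

```bash
cat > s.py <<'E'
from h import *
from scipy.spatial.transform import Rotation as R
s=read_state();r=R.from_rotvec(s["orientation"]).as_matrix();p=s["tool_pos"]
O=np.array([.5834,-.0576]);a=np.radians(-14.46);G=np.array([[np.cos(a),np.sin(a)],[-np.sin(a),np.cos(a)]])
print("t",s["t"],"pos",p,"gauge mm",G@(p[:2]-O)*1000,"F",s["force"],"Fg",G@s["force"][:2],"toolx deg",np.degrees(np.arctan2(r[1,0],r[0,0])),"z",r[:,2],"q6",s["q"][5],"open",s["opening"])
print("lid target tool dx,dy", r[:2,:2].T@(np.array([.5408,-.0395])-p[:2]))
E
python3 s.py
```

```text
t 0.1 pos [0.2692 0.5356 0.2177] gauge mm [-452.394   495.9759] F [ 0.3153  0.5181 -0.8249] Fg [0.1759 0.5804] toolx deg 153.31235653161366 z [-0.0009 -0.0015 -1.    ] q6 -0.08538992984542886 open 0.09302310121228469
lid target tool dx,dy [-0.501  -0.3919]
```

All five keys are needed in every row.

Emit:
{"method": "carry_out", "body": {
  "moves": [
    {"jaw": 0, "dx": 0, "dy": 0, "dz": 0, "yaw": -0.1065},
    {"jaw": 0, "dx": 0, "dy": 0, "dz": 0, "yaw": -0.1065},
    {"jaw": 0, "dx": -0.025, "dy": -0.03, "dz": 0, "yaw": 0},
    {"jaw": 0, "dx": -0.0275, "dy": -0.033, "dz": 0, "yaw": 0},
    {"jaw": 0, "dx": -0.0275, "dy": -0.033, "dz": 0, "yaw": 0},
    {"jaw": 0, "dx": -0.0275, "dy": -0.033, "dz": 0, "yaw": 0},
    {"jaw": 0, "dx": -0.0275, "dy": -0.033, "dz": 0, "yaw": 0},
    {"jaw": 0, "dx": -0.0275, "dy": -0.033, "dz": 0, "yaw": 0}
  ],
  "grip_force": 10
}}

```text
t: 1.1
tool_pos: [0.3782, 0.3052, 0.2182]
orientation: [-0.396, -3.116, 0.001]
force: [0.4, 0.2, -1.0]
opening: 0.0174
gripper_force: 0.0
```

Emit:
{"method": "carry_out", "body": {
  "moves": [
    {"jaw": 0, "dx": -0.0275, "dy": -0.033, "dz": 0, "yaw": 0},
    {"jaw": 0, "dx": -0.0275, "dy": -0.033, "dz": 0, "yaw": 0},
    {"jaw": 0, "dx": -0.0275, "dy": -0.033, "dz": 0, "yaw": 0},
    {"jaw": 0, "dx": -0.0275, "dy": -0.033, "dz": 0, "yaw": 0},
    {"jaw": 0, "dx": -0.0275, "dy": -0.033, "dz": 0, "yaw": 0},
    {"jaw": 0, "dx": -0.0275, "dy": -0.033, "dz": 0, "yaw": 0},
    {"jaw": 0, "dx": -0.0275, "dy": -0.033, "dz": 0, "yaw": 0},
    {"jaw": 0, "dx": -0.025, "dy": -0.03, "dz": 0, "yaw": 0}
  ]
}}

```text
t: 2.1
tool_pos: [0.5235, -0.0019, 0.2182]
orientation: [-0.397, -3.116, 0.0]
force: [-0.1, -0.8, 0.4]
opening: 0.0006
gripper_force: 0.0
```

```bash
python3 s.py
```

```text
t 2.1 pos [ 0.5235 -0.0019  0.2182] gauge mm [-71.8856  38.9665] F [-0.1286 -0.7954  0.433 ] Fg [ 0.0741 -0.8023] toolx deg 165.4944895313431 z [-0.0007  0.0001 -1.    ] q6 -1.4192552111542465 open 0.0005870492943431576
lid target tool dx,dy [-0.0261 -0.0321]
```

Emit:
{"method": "carry_out", "body": {
  "moves": [
    {"jaw": 0, "dx": -0.013, "dy": -0.016, "dz": 0, "yaw": 0},
    {"jaw": 0, "dx": -0.013, "dy": -0.016, "dz": 0.015, "yaw": 0},
    {"jaw": 0, "dx": 0, "dy": 0, "dz": 0.02, "yaw": 0},
    {"jaw": 0, "dx": 0, "dy": 0, "dz": 0.02, "yaw": 0},
    {"jaw": 0, "dx": 0, "dy": 0, "dz": 0.015, "yaw": 0},
    {"jaw": 0, "dx": 0, "dy": 0, "dz": 0.008, "yaw": 0},
    {"jaw": 0, "dx": 0, "dy": 0, "dz": 0.004, "yaw": 0},
    {"jaw": 0, "dx": 0, "dy": 0, "dz": 0, "yaw": 0}
  ]
}}

```text
t: 3.1
tool_pos: [0.5407, -0.0378, 0.1369]
orientation: [0.396, 3.116, -0.0]
force: [-0.4, -0.0, 0.6]
opening: 0.0007
gripper_force: 0.0
```

```bash
python3 s.py
python3 - <<'E'
from h import *
im=read_camera("scene");cv2.imwrite("pics/s2.png",cv2.resize(im[150:290,190:400,::-1],None,fx=3,fy=3,interpolation=cv2.INTER_CUBIC))
E
```

```text
t 3.1 pos [ 0.5407 -0.0378  0.1369] gauge mm [-46.3083   8.4585] F [-0.4428 -0.0339  0.5858] Fg [-0.4203 -0.1434] toolx deg 165.52717759316283 z [ 0.0004 -0.0001 -1.    ] q6 -1.4826809356943023 open 0.0007377413509886318
lid target tool dx,dy [-0.0005 -0.0016]
```

View pics/s2.png

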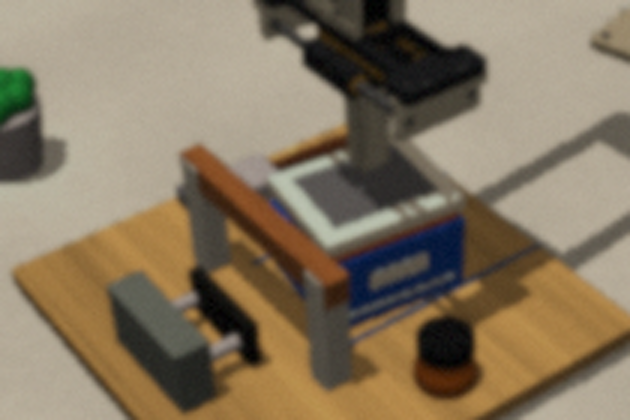

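The crop shows the closed fingers at about (370,165), just above the middle of the lid. The orange neck is visible under the lid. I'll go down in 1 mm steps and watch the force.

Emit:
{"method": "carry_out", "body": {
  "moves": [
    {"jaw": 0, "dx": 0, "dy": 0, "dz": 0.001, "yaw": 0},
    {"jaw": 0, "dx": 0, "dy": 0, "dz": 0.001, "yaw": 0},
    {"jaw": 0, "dx": 0, "dy": 0, "dz": 0.001, "yaw": 0},
    {"jaw": 0, "dx": 0, "dy": 0, "dz": 0.001, "yaw": 0},
    {"jaw": 0, "dx": 0, "dy": 0, "dz": 0.001, "yaw": 0},
    {"jaw": 0, "dx": 0, "dy": 0, "dz": 0.001, "yaw": 0},
    {"jaw": 0, "dx": 0, "dy": 0, "dz": 0.001, "yaw": 0},
    {"jaw": 0, "dx": 0, "dy": 0, "dz": 0.001, "yaw": 0}
  ]
}}

```text
t: 4.15
tool_pos: [0.5405, -0.0379, 0.1286]
orientation: [-0.396, -3.117, -0.0]
force: [0.6, 0.1, -0.4]
opening: 0.0006
gripper_force: 0.0
```

Emit:
{"method": "carry_out", "body": {
  "moves": [
    {"jaw": 0, "dx": 0, "dy": 0, "dz": 0.001, "yaw": 0},
    {"jaw": 0, "dx": 0, "dy": 0, "dz": 0.001, "yaw": 0},
    {"jaw": 0, "dx": 0, "dy": 0, "dz": 0.001, "yaw": 0},
    {"jaw": 0, "dx": 0, "dy": 0, "dz": 0.001, "yaw": 0}
  ]
}}

```text
t: 4.65
tool_pos: [0.5405, -0.038, 0.1246]
orientation: [0.396, 3.117, -0.0]
force: [0.8, 0.6, 0.1]
opening: 0.0003
gripper_force: 0.0
```

Emit:
{"method": "carry_out", "body": {
  "moves": [
    {"jaw": 0, "dx": 0, "dy": 0, "dz": 0.001, "yaw": 0},
    {"jaw": 0, "dx": 0, "dy": 0, "dz": 0.001, "yaw": 0},
    {"jaw": 0, "dx": 0, "dy": 0, "dz": 0.001, "yaw": 0}
  ]
}}

```text
t: 5.03
tool_pos: [0.5405, -0.0379, 0.1216]
orientation: [0.396, 3.116, -0.0]
force: [-0.5, 1.1, 0.4]
opening: 0.0002
gripper_force: 0.0
```

Emit:
{"method": "carry_out", "body": {
  "moves": [
    {"jaw": 0, "dx": 0, "dy": 0, "dz": 0.001, "yaw": 0},
    {"jaw": 0, "dx": 0, "dy": 0, "dz": 0.001, "yaw": 0},
    {"jaw": 0, "dx": 0, "dy": 0, "dz": 0.001, "yaw": 0}
  ]
}}

```text
t: 5.4
tool_pos: [0.5406, -0.038, 0.1191]
orientation: [0.396, 3.116, -0.0]
force: [-3.1, 0.2, 5.6]
opening: 0.0005
gripper_force: 2.8
```

Emit:
{"method": "carry_out", "body": {
  "moves": [
    {"jaw": 0, "dx": 0, "dy": 0, "dz": 0.001, "yaw": 0},
    {"jaw": 0, "dx": 0, "dy": 0, "dz": 0.001, "yaw": 0}
  ]
}}

```text
t: 5.65
tool_pos: [0.5406, -0.038, 0.1173]
orientation: [0.396, 3.116, -0.0]
force: [-3.1, 0.7, 5.5]
opening: 0.0001
gripper_force: 2.8
```

Emit:
{"method": "carry_out", "body": {
  "moves": [
    {"jaw": 0, "dx": 0, "dy": 0, "dz": 0.001, "yaw": 0},
    {"jaw": 0, "dx": 0, "dy": 0, "dz": 0.001, "yaw": 0}
  ]
}}

```text
t: 5.9
tool_pos: [0.5406, -0.038, 0.1153]
orientation: [0.396, 3.116, -0.0]
force: [-2.6, -0.5, 6.0]
opening: 0.0005
gripper_force: 2.8
```

Emit:
{"method": "carry_out", "body": {
  "moves": [
    {"jaw": 0, "dx": 0, "dy": 0, "dz": 0.001, "yaw": 0},
    {"jaw": 0, "dx": 0, "dy": 0, "dz": 0.001, "yaw": 0}
  ]
}}

```text
t: 6.15
tool_pos: [0.5406, -0.038, 0.1133]
orientation: [0.396, 3.116, -0.0]
force: [-3.0, 0.5, 5.4]
opening: 0.0007
gripper_force: 2.8
```

Emit:
{"method": "carry_out", "body": {
  "moves": [
    {"jaw": 0, "dx": 0, "dy": 0, "dz": 0.001, "yaw": 0}
  ]
}}

```text
t: 6.28
tool_pos: [0.5406, -0.0379, 0.1123]
orientation: [0.396, 3.116, -0.0]
force: [-2.7, -0.3, 5.0]
opening: 0.0004
gripper_force: 2.8
```

Emit:
{"method": "carry_out", "body": {
  "moves": [
    {"jaw": 0, "dx": 0, "dy": 0, "dz": 0.001, "yaw": 0}
  ]
}}

```text
t: 6.4
tool_pos: [0.5406, -0.0379, 0.1113]
orientation: [0.396, 3.116, -0.0]
force: [-3.7, 0.6, 5.1]
opening: 0.0004
gripper_force: 2.8
```

Emit:
{"method": "carry_out", "body": {
  "moves": [
    {"jaw": 0, "dx": 0, "dy": 0, "dz": 0.0006, "yaw": 0},
    {"jaw": 0, "dx": 0, "dy": 0, "dz": 0.0006, "yaw": 0}
  ]
}}

```text
t: 6.65
tool_pos: [0.5406, -0.0379, 0.1101]
orientation: [0.396, 3.116, -0.0]
force: [-2.0, 0.4, 5.5]
opening: 0.0005
gripper_force: 2.8
```

Emit:
{"method": "carry_out", "body": {
  "moves": [
    {"jaw": 0, "dx": 0, "dy": 0, "dz": 0.0006, "yaw": 0},
    {"jaw": 0, "dx": 0, "dy": 0, "dz": 0.0006, "yaw": 0}
  ]
}}

```text
t: 6.9
tool_pos: [0.5407, -0.038, 0.1097]
orientation: [0.396, 3.116, -0.0]
force: [-7.1, 1.5, 14.6]
opening: 0.0003
gripper_force: 7.3
```

Emit:
{"method": "carry_out", "body": {
  "moves": [
    {"jaw": 0, "dx": 0, "dy": 0, "dz": 0.0002, "yaw": 0},
    {"jaw": 0, "dx": 0, "dy": 0, "dz": 0, "yaw": 0},
    {"jaw": 0, "dx": 0, "dy": 0, "dz": 0, "yaw": 0}
  ]
}}

```text
t: 7.28
tool_pos: [0.5407, -0.038, 0.1097]
orientation: [0.396, 3.116, -0.0]
force: [-6.8, 1.5, 13.7]
opening: 0.0003
gripper_force: 6.5
```

Emit:
{"method": "carry_out", "body": {
  "moves": [
    {"jaw": 0, "dx": 0, "dy": 0, "dz": -0.002, "yaw": 0},
    {"jaw": 0, "dx": 0, "dy": 0, "dz": -0.008, "yaw": 0},
    {"jaw": 0.06, "dx": 0, "dy": 0, "dz": -0.02, "yaw": 0},
    {"jaw": 0.06, "dx": 0, "dy": 0, "dz": -0.022, "yaw": 0},
    {"jaw": 0.06, "dx": 0.03, "dy": 0, "dz": 0, "yaw": 0},
    {"jaw": 0.06, "dx": 0.04, "dy": 0, "dz": 0, "yaw": 0},
    {"jaw": 0.06, "dx": 0.035, "dy": 0, "dz": 0, "yaw": 0},
    {"jaw": 0.06, "dx": 0, "dy": 0, "dz": 0, "yaw": 0}
  ]
}}

```text
t: 8.28
tool_pos: [0.4375, -0.0112, 0.1601]
orientation: [0.395, 3.117, 0.0]
force: [0.6, -1.2, -0.2]
opening: 0.0558
gripper_force: 0.0
```

```bash
python3 s.py
python3 - <<'E'
from h import *
im=read_camera("scene");t=read_camera("top")
a=cv2.resize(im[180:290,220:400,::-1],None,fx=2.2,fy=2.2,interpolation=cv2.INTER_CUBIC);b=cv2.resize(t[155:345,250:425,::-1],None,fx=2.2,fy=2.2,interpolation=cv2.INTER_CUBIC)
a=cv2.copyMakeBorder(a,0,b.shape[0]-a.shape[0],0,0,cv2.BORDER_CONSTANT);cv2.imwrite("pics/s3.png",np.hstack([a,b]))
O=np.array([.5834,-.0576]);r=np.radians(-14.46);G=np.array([[np.cos(r),np.sin(r)],[-np.sin(r),np.cos(r)]])
for n,p in(("jar",(285,237)),("brush head",(396,245)),("brush tail",(379,303)),("head l",(385,246))):print(n,G@(onz("top",p,.05)[:2]-O)*1000)
E
```

```text
t 8.275 pos [ 0.4375 -0.0112  0.1601] gauge mm [-152.8122    8.4795] F [ 0.6477 -1.2089 -0.1787] Fg [ 0.929  -1.0089] toolx deg 165.54531883705732 z [ 0.0001  0.     -1.    ] q6 -1.4614770223668874 open 0.055838155091898864
lid target tool dx,dy [-0.107  -0.0016]
jar [-19.1122 138.875 ]
brush head [  30.1017 -147.8941]
brush tail [-127.0522 -138.4699]
head l [  20.6351 -120.5905]
```

View pics/s3.png

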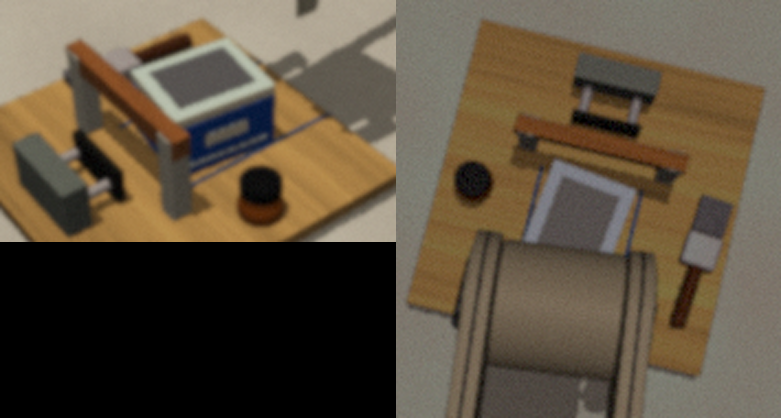

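In the crop the lid sits straight on the blue body with no orange neck showing, and the lid's front edge in the top view is still near (322,228) to (359,241). The fingers, open 60 mm, now go down behind the box to push with two contacts.

Emit:
{"method": "carry_out", "body": {
  "moves": [
    {"jaw": 0.06, "dx": 0, "dy": 0, "dz": 0.02, "yaw": 0},
    {"jaw": 0.06, "dx": 0, "dy": 0, "dz": 0.025, "yaw": 0},
    {"jaw": 0.06, "dx": 0, "dy": 0, "dz": 0.025, "yaw": 0},
    {"jaw": 0.06, "dx": 0, "dy": 0, "dz": 0.02, "yaw": 0},
    {"jaw": 0.06, "dx": 0, "dy": 0, "dz": 0.015, "yaw": 0},
    {"jaw": 0.06, "dx": 0, "dy": 0, "dz": 0.006, "yaw": 0},
    {"jaw": 0.06, "dx": 0, "dy": 0, "dz": 0.003, "yaw": 0},
    {"jaw": 0.06, "dx": 0, "dy": 0, "dz": 0, "yaw": 0}
  ]
}}

```text
t: 9.38
tool_pos: [0.4393, -0.0117, 0.0465]
orientation: [0.396, 3.116, 0.0]
force: [0.6, -0.2, 0.1]
opening: 0.0603
gripper_force: 0.0
```

Emit:
{"method": "carry_out", "body": {
  "moves": [
    {"jaw": 0.06, "dx": -0.003, "dy": 0, "dz": 0, "yaw": 0},
    {"jaw": 0.06, "dx": -0.003, "dy": 0, "dz": 0, "yaw": 0},
    {"jaw": 0.06, "dx": -0.003, "dy": 0, "dz": 0, "yaw": 0},
    {"jaw": 0.06, "dx": -0.003, "dy": 0, "dz": 0, "yaw": 0},
    {"jaw": 0.06, "dx": -0.002, "dy": 0, "dz": 0, "yaw": 0}
  ]
}}

```text
t: 10.0
tool_pos: [0.4526, -0.0152, 0.046]
orientation: [-0.396, -3.116, 0.0]
force: [0.2, 0.2, 0.3]
opening: 0.06
gripper_force: 0.0
```

```bash
python3 s.py
```

```text
t 10.0 pos [ 0.4526 -0.0152  0.046 ] gauge mm [-137.2521    8.3464] F [0.2424 0.1864 0.3255] Fg [0.1882 0.241 ] toolx deg 165.51696509411298 z [-0. -0. -1.] q6 -1.4649573829750844 open 0.06004656741659346
lid target tool dx,dy [-0.0915 -0.0014]
```

Emit:
{"method": "carry_out", "body": {
  "moves": [
    {"jaw": 0.06, "dx": -0.0012, "dy": 0, "dz": 0, "yaw": 0},
    {"jaw": 0.06, "dx": -0.0012, "dy": 0, "dz": 0, "yaw": 0},
    {"jaw": 0.06, "dx": -0.0012, "dy": 0, "dz": 0, "yaw": 0},
    {"jaw": 0.06, "dx": -0.0012, "dy": 0, "dz": 0, "yaw": 0},
    {"jaw": 0.06, "dx": -0.0012, "dy": 0, "dz": 0, "yaw": 0},
    {"jaw": 0.06, "dx": -0.0012, "dy": 0, "dz": 0, "yaw": 0},
    {"jaw": 0.06, "dx": -0.0012, "dy": 0, "dz": 0, "yaw": 0},
    {"jaw": 0.06, "dx": -0.0012, "dy": 0, "dz": 0, "yaw": 0}
  ]
}}

```text
t: 11.0
tool_pos: [0.4618, -0.0176, 0.046]
orientation: [-0.396, -3.116, -0.0]
force: [-0.5, 0.7, -0.6]
opening: 0.0603
gripper_force: 0.0
```

Emit:
{"method": "carry_out", "body": {
  "moves": [
    {"jaw": 0.06, "dx": -0.0012, "dy": 0, "dz": 0, "yaw": 0},
    {"jaw": 0.06, "dx": -0.0012, "dy": 0, "dz": 0, "yaw": 0},
    {"jaw": 0.06, "dx": -0.0012, "dy": 0, "dz": 0, "yaw": 0},
    {"jaw": 0.06, "dx": -0.0012, "dy": 0, "dz": 0, "yaw": 0},
    {"jaw": 0.06, "dx": -0.0012, "dy": 0, "dz": 0, "yaw": 0},
    {"jaw": 0.06, "dx": -0.0012, "dy": 0, "dz": 0, "yaw": 0},
    {"jaw": 0.06, "dx": -0.0012, "dy": 0, "dz": 0, "yaw": 0},
    {"jaw": 0.06, "dx": -0.0012, "dy": 0, "dz": 0, "yaw": 0}
  ]
}}

```text
t: 12.0
tool_pos: [0.471, -0.02, 0.046]
orientation: [-0.396, -3.116, 0.0]
force: [-1.6, -0.2, 0.9]
opening: 0.0597
gripper_force: 1.2
```

Emit:
{"method": "carry_out", "body": {
  "moves": [
    {"jaw": 0.06, "dx": -0.0012, "dy": 0, "dz": 0, "yaw": 0},
    {"jaw": 0.06, "dx": -0.0012, "dy": 0, "dz": 0, "yaw": 0},
    {"jaw": 0.06, "dx": -0.0012, "dy": 0, "dz": 0, "yaw": 0},
    {"jaw": 0.06, "dx": -0.0012, "dy": 0, "dz": 0, "yaw": 0},
    {"jaw": 0.06, "dx": -0.0012, "dy": 0, "dz": 0, "yaw": 0},
    {"jaw": 0.06, "dx": -0.0012, "dy": 0, "dz": 0, "yaw": 0},
    {"jaw": 0.06, "dx": -0.0012, "dy": 0, "dz": 0, "yaw": 0},
    {"jaw": 0.06, "dx": -0.0012, "dy": 0, "dz": 0, "yaw": 0}
  ]
}}

```text
t: 13.0
tool_pos: [0.4804, -0.0224, 0.046]
orientation: [0.396, 3.117, 0.0]
force: [-3.2, -0.5, -0.7]
opening: 0.06
gripper_force: 1.0
```

```bash
python3 s.py
```

```text
t 13.0 pos [ 0.4804 -0.0224  0.046 ] gauge mm [-108.5645    8.3953] F [-3.2097 -0.4959 -0.7068] Fg [-2.9842 -1.2816] toolx deg 165.51756035170737 z [ 0.      0.0001 -1.    ] q6 -1.47130408083784 open 0.05998589078696454
lid target tool dx,dy [-0.0628 -0.0015]
```

Emit:
{"method": "carry_out", "body": {
  "moves": [
    {"jaw": 0.06, "dx": -0.0012, "dy": 0, "dz": 0, "yaw": 0},
    {"jaw": 0.06, "dx": -0.0012, "dy": 0, "dz": 0, "yaw": 0},
    {"jaw": 0.06, "dx": -0.0012, "dy": 0, "dz": 0, "yaw": 0},
    {"jaw": 0.06, "dx": -0.0012, "dy": 0, "dz": 0, "yaw": 0},
    {"jaw": 0.06, "dx": -0.0012, "dy": 0, "dz": 0, "yaw": 0},
    {"jaw": 0.06, "dx": -0.0012, "dy": 0, "dz": 0, "yaw": 0},
    {"jaw": 0.06, "dx": -0.0012, "dy": 0, "dz": 0, "yaw": 0},
    {"jaw": 0.06, "dx": -0.0012, "dy": 0, "dz": 0, "yaw": 0}
  ]
}}

```text
t: 14.0
tool_pos: [0.4897, -0.0248, 0.0461]
orientation: [0.396, 3.116, -0.0]
force: [-1.1, -0.5, -0.8]
opening: 0.0602
gripper_force: 0.7
```

```bash
python3 s.py
python3 - <<'E'
from h import *
im=read_camera("scene");t=read_camera("top")
a=cv2.resize(im[180:290,220:400,::-1],None,fx=2.2,fy=2.2,interpolation=cv2.INTER_CUBIC);b=cv2.resize(t[155:345,250:425,::-1],None,fx=2.2,fy=2.2,interpolation=cv2.INTER_CUBIC)
a=cv2.copyMakeBorder(a,0,b.shape[0]-a.shape[0],0,0,cv2.BORDER_CONSTANT);cv2.imwrite("pics/s4.png",np.hstack([a,b]))
E
```

```text
t 14.0 pos [ 0.4897 -0.0248  0.0461] gauge mm [-98.9442   8.3415] F [-1.0878 -0.4932 -0.7853] Fg [-0.9302 -0.7492] toolx deg 165.51507825682646 z [ 0. -0. -1.] q6 -1.4732349442445456 open 0.060190401473360494
lid target tool dx,dy [-0.0532 -0.0014]
```

View pics/s4.png

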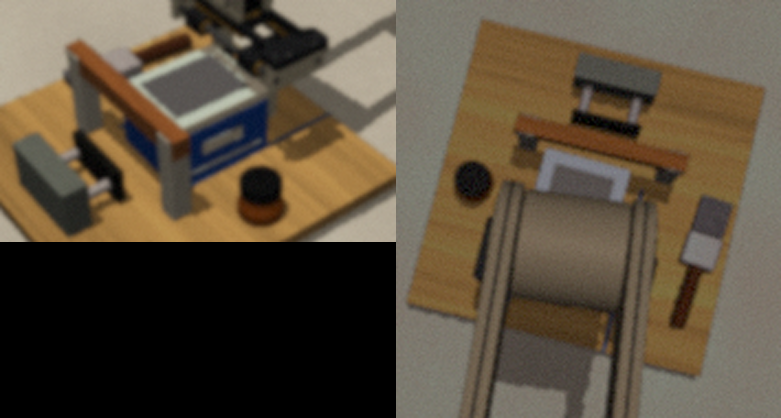

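The lid's front edge runs from (545,150) to (630,168), nearly parallel to the bar, so the two fingers have squared the box. It is inside the posts and the lid is still home. Continuing slowly.

Emit:
{"method": "carry_out", "body": {
  "moves": [
    {"jaw": 0.06, "dx": -0.0012, "dy": 0, "dz": 0, "yaw": 0},
    {"jaw": 0.06, "dx": -0.0012, "dy": 0, "dz": 0, "yaw": 0},
    {"jaw": 0.06, "dx": -0.0012, "dy": 0, "dz": 0, "yaw": 0},
    {"jaw": 0.06, "dx": -0.0012, "dy": 0, "dz": 0, "yaw": 0},
    {"jaw": 0.06, "dx": -0.0012, "dy": 0, "dz": 0, "yaw": 0},
    {"jaw": 0.06, "dx": -0.0012, "dy": 0, "dz": 0, "yaw": 0},
    {"jaw": 0.06, "dx": -0.0012, "dy": 0, "dz": 0, "yaw": 0}
  ]
}}

```text
t: 14.98
tool_pos: [0.4978, -0.0268, 0.0461]
orientation: [-0.396, -3.116, -0.0]
force: [-4.1, 0.8, 3.8]
opening: 0.0601
gripper_force: 2.2
```

Emit:
{"method": "carry_out", "body": {
  "moves": [
    {"jaw": 0.06, "dx": 0, "dy": 0, "dz": 0, "yaw": 0}
  ]
}}

```text
t: 15.1
tool_pos: [0.498, -0.0268, 0.0461]
orientation: [0.396, 3.116, 0.0]
force: [-2.2, 1.2, 1.4]
opening: 0.0601
gripper_force: 1.2
```

Emit:
{"method": "carry_out", "body": {
  "moves": [
    {"jaw": 0.06, "dx": -0.0006, "dy": 0, "dz": 0, "yaw": 0}
  ]
}}

```text
t: 15.22
tool_pos: [0.4982, -0.0269, 0.0461]
orientation: [-0.396, -3.116, -0.0]
force: [-4.5, 1.2, 3.1]
opening: 0.0601
gripper_force: 2.3
```

```bash
python3 s.py
```

```text
t 15.225 pos [ 0.4982 -0.0269  0.0461] gauge mm [-90.1439   8.4365] F [-4.5478  1.1924  3.0503] Fg [-4.7015  0.019 ] toolx deg 165.5196528006866 z [-0.0002  0.0002 -1.    ] q6 -1.4750127836037845 open 0.060136938849295156
lid target tool dx,dy [-0.0444 -0.0015]
```

Emit:
{"method": "carry_out", "body": {
  "moves": [
    {"jaw": 0.06, "dx": -0.0006, "dy": 0, "dz": 0, "yaw": 0}
  ]
}}

```text
t: 15.35
tool_pos: [0.4988, -0.0271, 0.046]
orientation: [-0.396, -3.116, -0.0]
force: [-3.9, 0.8, 3.6]
opening: 0.0602
gripper_force: 2.3
```

Emit:
{"method": "carry_out", "body": {
  "moves": [
    {"jaw": 0.06, "dx": -0.001, "dy": 0, "dz": 0, "yaw": 0},
    {"jaw": 0.06, "dx": -0.001, "dy": 0, "dz": 0, "yaw": 0}
  ]
}}

```text
t: 15.6
tool_pos: [0.5009, -0.0277, 0.0461]
orientation: [-0.396, -3.117, 0.0]
force: [-4.9, 0.6, 4.2]
opening: 0.06
gripper_force: 2.4
```

```bash
python3 s.py
python3 - <<'E'
from h import *
im=read_camera("scene");t=read_camera("top")
cv2.imwrite("pics/s5.png",cv2.resize(im[180:280,220:360,::-1],None,fx=5,fy=5,interpolation=cv2.INTER_CUBIC))
E
```

```text
t 15.6 pos [ 0.5009 -0.0277  0.0461] gauge mm [-87.3924   8.3216] F [-4.9087  0.6027  4.1813] Fg [-4.9037 -0.6421] toolx deg 165.5154623297319 z [-0. -0. -1.] q6 -1.4754841620605532 open 0.06000287898928513
lid target tool dx,dy [-0.0416 -0.0014]
```

View pics/s5.png

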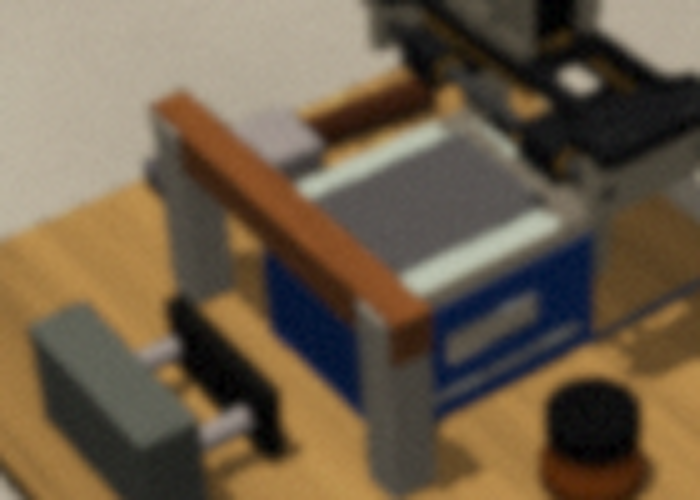

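The box stands flat, with its front under the bar at about (330,270) and nothing caught. The force is steady at sliding level.

Emit:
{"method": "carry_out", "body": {
  "moves": [
    {"jaw": 0.06, "dx": -0.0011, "dy": 0, "dz": 0, "yaw": 0},
    {"jaw": 0.06, "dx": -0.0011, "dy": 0, "dz": 0, "yaw": 0},
    {"jaw": 0.06, "dx": -0.0011, "dy": 0, "dz": 0, "yaw": 0},
    {"jaw": 0.06, "dx": -0.0011, "dy": 0, "dz": 0, "yaw": 0},
    {"jaw": 0.06, "dx": -0.0011, "dy": 0, "dz": 0, "yaw": 0},
    {"jaw": 0.06, "dx": -0.0011, "dy": 0, "dz": 0, "yaw": 0},
    {"jaw": 0.06, "dx": -0.0011, "dy": 0, "dz": 0, "yaw": 0},
    {"jaw": 0.06, "dx": -0.0011, "dy": 0, "dz": 0, "yaw": 0}
  ]
}}

```text
t: 16.7
tool_pos: [0.5094, -0.0299, 0.046]
orientation: [0.396, 3.117, -0.0]
force: [-3.6, 1.2, 2.9]
opening: 0.0603
gripper_force: 2.0
```

Emit:
{"method": "carry_out", "body": {
  "moves": [
    {"jaw": 0.06, "dx": -0.0011, "dy": 0, "dz": 0, "yaw": 0},
    {"jaw": 0.06, "dx": -0.0011, "dy": 0, "dz": 0, "yaw": 0},
    {"jaw": 0.06, "dx": -0.0011, "dy": 0, "dz": 0, "yaw": 0},
    {"jaw": 0.06, "dx": -0.0011, "dy": 0, "dz": 0, "yaw": 0},
    {"jaw": 0.06, "dx": -0.0011, "dy": 0, "dz": 0, "yaw": 0},
    {"jaw": 0.06, "dx": -0.0011, "dy": 0, "dz": 0, "yaw": 0},
    {"jaw": 0.06, "dx": -0.0011, "dy": 0, "dz": 0, "yaw": 0},
    {"jaw": 0.06, "dx": -0.0011, "dy": 0, "dz": 0, "yaw": 0}
  ]
}}

```text
t: 17.7
tool_pos: [0.5179, -0.0321, 0.046]
orientation: [-0.396, -3.117, 0.0]
force: [-3.5, 1.3, 2.4]
opening: 0.0602
gripper_force: 1.8
```

```bash
python3 s.py
```

```text
t 17.7 pos [ 0.5179 -0.0321  0.046 ] gauge mm [-69.7893   8.3365] F [-3.4993  1.2694  2.4004] Fg [-3.7054  0.3554] toolx deg 165.51790040072257 z [-0. -0. -1.] q6 -1.478758671930342 open 0.060207350081165005
lid target tool dx,dy [-0.024  -0.0014]
```

Emit:
{"method": "carry_out", "body": {
  "moves": [
    {"jaw": 0.06, "dx": -0.0011, "dy": 0, "dz": 0, "yaw": 0},
    {"jaw": 0.06, "dx": -0.0011, "dy": 0, "dz": 0, "yaw": 0},
    {"jaw": 0.06, "dx": -0.0011, "dy": 0, "dz": 0, "yaw": 0},
    {"jaw": 0.06, "dx": -0.0011, "dy": 0, "dz": 0, "yaw": 0},
    {"jaw": 0.06, "dx": -0.0011, "dy": 0, "dz": 0, "yaw": 0}
  ]
}}

```text
t: 18.32
tool_pos: [0.5232, -0.0335, 0.046]
orientation: [-0.396, -3.117, -0.0]
force: [-3.5, 1.5, 2.2]
opening: 0.0601
gripper_force: 1.7
```

Run:
```python
from h import *
O=np.array([.5834,-.0576]);r=np.radians(-14.46);G=np.array([[np.cos(r),np.sin(r)],[-np.sin(r),np.cos(r)]])
print("cam",ray("top",(0,0))[0])
im=cv2.imread("pics/top0.png");g=cv2.GaussianBlur(im,(0,0),.6).max(2)
# sample brightness along the lane's direction at pad-top height, averaged over y
K=np.array(M["top"]["camera_matrix"]);V=np.array(M["top"]["view"])
def proj(x,y,z):
    w=np.r_[O+G.T@[x,y],z];c=V[:3,:3]@w+V[:3,3];p=K@(c*[1,-1,-1]);return p[:2]/p[2]
xs=np.arange(55,150,3)
for x in xs:
    P=np.array([proj(x/1000,y/1000,.074) for y in range(-36,37,4)],np.float32)
    v=cv2.remap(g,P[:,:1],P[:,1:],cv2.INTER_LINEAR);print(x,int(np.median(v)),end="; ")
```

```text
cam [ 0.4232 -0.0015  1.3118]
55 103; 58 103; 61 105; 64 105; 67 97; 70 78; 73 49; 76 22; 79 11; 82 12; 85 21; 88 50; 91 90; 94 113; 97 116; 100 113; 103 101; 106 86; 109 75; 112 66; 115 51; 118 33; 121 24; 124 25; 127 40; 130 62; 133 75; 136 78; 139 77; 142 77; 145 77; 148 76;
```

The pad front, seen from above, is near gauge x = 80 mm, so contact is expected at a tool position of about -48 mm. The tool is at -64 now.

Emit:
{"method": "carry_out", "body": {
  "moves": [
    {"jaw": 0.06, "dx": -0.0011, "dy": 0, "dz": 0, "yaw": 0},
    {"jaw": 0.06, "dx": -0.0011, "dy": 0, "dz": 0, "yaw": 0},
    {"jaw": 0.06, "dx": -0.0011, "dy": 0, "dz": 0, "yaw": 0},
    {"jaw": 0.06, "dx": -0.0011, "dy": 0, "dz": 0, "yaw": 0},
    {"jaw": 0.06, "dx": -0.0011, "dy": 0, "dz": 0, "yaw": 0}
  ]
}}

```text
t: 18.95
tool_pos: [0.5286, -0.0349, 0.046]
orientation: [0.396, 3.117, -0.0]
force: [-2.4, 0.1, 1.1]
opening: 0.0601
gripper_force: 1.6
```

```bash
python3 s.py
```

```text
t 18.95 pos [ 0.5286 -0.0349  0.046 ] gauge mm [-58.7711   8.3131] F [-2.4076  0.0988  1.0558] Fg [-2.356  -0.5055] toolx deg 165.51698002336838 z [-0. -0. -1.] q6 -1.480674072191004 open 0.060149689543943376
lid target tool dx,dy [-0.013  -0.0014]
```

Emit:
{"method": "carry_out", "body": {
  "moves": [
    {"jaw": 0.06, "dx": -0.0008, "dy": 0, "dz": 0, "yaw": 0},
    {"jaw": 0.06, "dx": -0.0008, "dy": 0, "dz": 0, "yaw": 0}
  ]
}}

```text
t: 19.2
tool_pos: [0.5301, -0.0353, 0.046]
orientation: [-0.396, -3.117, 0.0]
force: [-3.6, 1.0, 2.1]
opening: 0.0604
gripper_force: 1.6
```

Emit:
{"method": "carry_out", "body": {
  "moves": [
    {"jaw": 0.06, "dx": -0.0007, "dy": 0, "dz": 0, "yaw": 0},
    {"jaw": 0.06, "dx": -0.0007, "dy": 0, "dz": 0, "yaw": 0}
  ]
}}

```text
t: 19.45
tool_pos: [0.5314, -0.0356, 0.046]
orientation: [-0.396, -3.117, 0.0]
force: [-2.7, 0.2, 1.1]
opening: 0.0601
gripper_force: 1.5
```

Emit:
{"method": "carry_out", "body": {
  "moves": [
    {"jaw": 0.06, "dx": -0.0007, "dy": 0, "dz": 0, "yaw": 0},
    {"jaw": 0.06, "dx": -0.0007, "dy": 0, "dz": 0, "yaw": 0}
  ]
}}

```text
t: 19.7
tool_pos: [0.5328, -0.036, 0.046]
orientation: [0.396, 3.117, -0.0]
force: [-2.5, 1.2, 1.1]
opening: 0.06
gripper_force: 1.5
```

Emit:
{"method": "carry_out", "body": {
  "moves": [
    {"jaw": 0.06, "dx": -0.0007, "dy": 0, "dz": 0, "yaw": 0},
    {"jaw": 0.06, "dx": -0.0007, "dy": 0, "dz": 0, "yaw": 0}
  ]
}}

```text
t: 19.95
tool_pos: [0.5342, -0.0363, 0.046]
orientation: [-0.396, -3.117, 0.0]
force: [-1.8, 1.0, 0.9]
opening: 0.06
gripper_force: 1.5
```

Emit:
{"method": "carry_out", "body": {
  "moves": [
    {"jaw": 0.06, "dx": -0.0007, "dy": 0, "dz": 0, "yaw": 0},
    {"jaw": 0.06, "dx": -0.0007, "dy": 0, "dz": 0, "yaw": 0}
  ]
}}

```text
t: 20.2
tool_pos: [0.5355, -0.0367, 0.046]
orientation: [0.396, 3.117, -0.0]
force: [-3.4, 1.5, 0.5]
opening: 0.0601
gripper_force: 1.5
```

Emit:
{"method": "carry_out", "body": {
  "moves": [
    {"jaw": 0.06, "dx": -0.0007, "dy": 0, "dz": 0, "yaw": 0},
    {"jaw": 0.06, "dx": -0.0007, "dy": 0, "dz": 0, "yaw": 0}
  ]
}}

```text
t: 20.45
tool_pos: [0.5369, -0.037, 0.046]
orientation: [0.396, 3.117, -0.0]
force: [-3.2, 1.4, 1.7]
opening: 0.0598
gripper_force: 1.4
```

Emit:
{"method": "carry_out", "body": {
  "moves": [
    {"jaw": 0.06, "dx": -0.0007, "dy": 0, "dz": 0, "yaw": 0},
    {"jaw": 0.06, "dx": -0.0007, "dy": 0, "dz": 0, "yaw": 0}
  ]
}}

```text
t: 20.7
tool_pos: [0.5382, -0.0373, 0.046]
orientation: [-0.396, -3.117, -0.0]
force: [-2.8, 0.2, 0.6]
opening: 0.06
gripper_force: 1.4
```

Emit:
{"method": "carry_out", "body": {
  "moves": [
    {"jaw": 0.06, "dx": -0.0007, "dy": 0, "dz": 0, "yaw": 0},
    {"jaw": 0.06, "dx": -0.0007, "dy": 0, "dz": 0, "yaw": 0}
  ]
}}

```text
t: 20.95
tool_pos: [0.5396, -0.0377, 0.046]
orientation: [-0.396, -3.116, -0.0]
force: [-2.9, 0.8, 0.8]
opening: 0.0601
gripper_force: 1.7
```

Emit:
{"method": "carry_out", "body": {
  "moves": [
    {"jaw": 0.06, "dx": -0.0007, "dy": 0, "dz": 0, "yaw": 0},
    {"jaw": 0.06, "dx": -0.0007, "dy": 0, "dz": 0, "yaw": 0}
  ]
}}

```text
t: 21.2
tool_pos: [0.5398, -0.0377, 0.046]
orientation: [-0.396, -3.114, -0.0]
force: [-12.3, 2.8, 8.2]
opening: 0.0599
gripper_force: 6.2
```

Contact with the pad: the force jumped to about 12.6 N. The arm also bears down 8 N through friction. I'll ease that off with a small upward shift and hold.

Emit:
{"method": "carry_out", "body": {
  "moves": [
    {"jaw": 0.06, "dx": 0, "dy": 0, "dz": -0.0005, "yaw": 0},
    {"jaw": 0.06, "dx": 0, "dy": 0, "dz": 0, "yaw": 0}
  ]
}}

```text
t: 21.45
tool_pos: [0.5398, -0.0378, 0.0461]
orientation: [-0.396, -3.114, -0.0]
force: [-7.3, 1.2, 3.2]
opening: 0.0601
gripper_force: 3.6
```

```bash
python3 s.py
```

```text
t 21.45 pos [ 0.5398 -0.0378  0.0461] gauge mm [-47.1283   8.3298] F [-7.3366  1.1578  3.1744] Fg [-7.3933 -0.7108] toolx deg 165.50983711014987 z [-0.0022  0.0005 -1.    ] q6 -1.4826760999467565 open 0.06013478402912269
lid target tool dx,dy [-0.0014 -0.0014]
```

Emit:
{"method": "carry_out", "body": {
  "moves": [
    {"jaw": 0.06, "dx": -0.0003, "dy": 0, "dz": 0, "yaw": 0},
    {"jaw": 0.06, "dx": -0.0003, "dy": 0, "dz": 0, "yaw": 0}
  ]
}}

```text
t: 21.7
tool_pos: [0.5399, -0.0377, 0.0461]
orientation: [-0.396, -3.113, -0.001]
force: [-11.3, 3.0, 6.0]
opening: 0.0599
gripper_force: 5.9
```

Emit:
{"method": "carry_out", "body": {
  "moves": [
    {"jaw": 0.06, "dx": -0.0002, "dy": 0, "dz": 0, "yaw": 0},
    {"jaw": 0.06, "dx": 0, "dy": 0, "dz": 0, "yaw": 0}
  ]
}}

```text
t: 21.95
tool_pos: [0.5399, -0.0377, 0.0461]
orientation: [-0.396, -3.113, -0.001]
force: [-11.5, 3.1, 6.1]
opening: 0.0599
gripper_force: 6.1
```

Emit:
{"method": "carry_out", "body": {
  "moves": [
    {"jaw": 0.06, "dx": -0.0002, "dy": 0, "dz": 0, "yaw": 0},
    {"jaw": 0.06, "dx": 0, "dy": 0, "dz": 0, "yaw": 0},
    {"jaw": 0.06, "dx": 0, "dy": 0, "dz": 0, "yaw": 0},
    {"jaw": 0.06, "dx": 0, "dy": 0, "dz": 0, "yaw": 0}
  ]
}}

```text
t: 22.45
tool_pos: [0.5399, -0.0377, 0.0461]
orientation: [-0.396, -3.112, -0.001]
force: [-12.8, 3.0, 6.6]
opening: 0.0599
gripper_force: 6.5
```

The push reads 13 N steady. I'll hold it for a second.

Emit:
{"method": "carry_out", "body": {
  "moves": [
    {"jaw": 0.06, "dx": 0, "dy": 0, "dz": 0, "yaw": 0},
    {"jaw": 0.06, "dx": 0, "dy": 0, "dz": 0, "yaw": 0},
    {"jaw": 0.06, "dx": 0, "dy": 0, "dz": 0, "yaw": 0},
    {"jaw": 0.06, "dx": 0, "dy": 0, "dz": 0, "yaw": 0},
    {"jaw": 0.06, "dx": 0, "dy": 0, "dz": 0, "yaw": 0},
    {"jaw": 0.06, "dx": 0, "dy": 0, "dz": 0, "yaw": 0},
    {"jaw": 0.06, "dx": 0, "dy": 0, "dz": 0, "yaw": 0},
    {"jaw": 0.06, "dx": 0, "dy": 0, "dz": 0, "yaw": 0}
  ]
}}

```text
t: 23.45
tool_pos: [0.5399, -0.0377, 0.0461]
orientation: [-0.396, -3.112, -0.001]
force: [-12.0, 3.9, 6.9]
opening: 0.0603
gripper_force: 6.5
```

```bash
python3 s.py
python3 - <<'E'
from h import *
im=read_camera("scene");t=read_camera("top")
a=cv2.resize(im[180:290,220:360,::-1],None,fx=3,fy=3,interpolation=cv2.INTER_CUBIC);b=cv2.resize(t[165:275,290:400,::-1],None,fx=3,fy=3,interpolation=cv2.INTER_CUBIC)
cv2.imwrite("pics/s6.png",np.hstack([a,b]))
E
```

```text
t 23.45 pos [ 0.5399 -0.0377  0.0461] gauge mm [-47.0793   8.3881] F [-12.0251   3.9225   6.856 ] Fg [-12.6237   0.7955] toolx deg 165.5113113201579 z [-0.0042  0.001  -1.    ] q6 -1.4827639112836346 open 0.06027042926631269
lid target tool dx,dy [-0.0013 -0.0015]
```

View pics/s6.png

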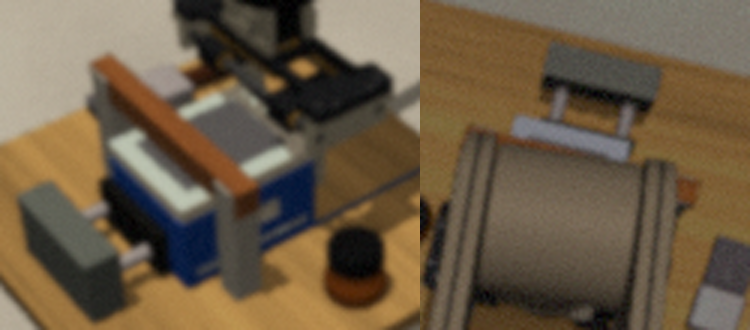

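The box bears on the pad, square, with the lid home; in the crop the pad touches the box front at (130,225). I'll take off a little more downward load so that more of the push reaches the stop.

Emit:
{"method": "carry_out", "body": {
  "moves": [
    {"jaw": 0.06, "dx": 0, "dy": 0, "dz": -0.0004, "yaw": 0},
    {"jaw": 0.06, "dx": -0.0003, "dy": 0, "dz": 0, "yaw": 0},
    {"jaw": 0.06, "dx": -0.0002, "dy": 0, "dz": 0, "yaw": 0}
  ]
}}

```text
t: 23.92
tool_pos: [0.5399, -0.0377, 0.0461]
orientation: [-0.396, -3.111, -0.001]
force: [-13.0, 3.6, 6.8]
opening: 0.0599
gripper_force: 7.2
```

```bash
python3 s.py
```

```text
t 23.925 pos [ 0.5399 -0.0377  0.0461] gauge mm [-47.069    8.3664] F [-12.992    3.6386   6.8375] Fg [-13.489    0.2792] toolx deg 165.50767283703283 z [-0.0052  0.0012 -1.    ] q6 -1.4828079010779656 open 0.059946993830063335
lid target tool dx,dy [-0.0013 -0.0015]
```

Emit:
{"method": "carry_out", "body": {
  "moves": [
    {"jaw": 0.06, "dx": 0, "dy": 0, "dz": -0.0006, "yaw": 0},
    {"jaw": 0.06, "dx": -0.0003, "dy": 0, "dz": 0, "yaw": 0},
    {"jaw": 0.06, "dx": -0.0003, "dy": 0, "dz": 0, "yaw": 0}
  ]
}}

```text
t: 24.3
tool_pos: [0.5401, -0.0378, 0.0462]
orientation: [-0.395, -3.11, -0.001]
force: [-13.3, 4.0, 5.1]
opening: 0.0604
gripper_force: 7.2
```

Emit:
{"method": "carry_out", "body": {
  "moves": [
    {"jaw": 0.06, "dx": 0, "dy": 0, "dz": 0, "yaw": 0},
    {"jaw": 0.06, "dx": 0, "dy": 0, "dz": 0, "yaw": 0},
    {"jaw": 0.06, "dx": 0, "dy": 0, "dz": 0, "yaw": 0},
    {"jaw": 0.06, "dx": 0, "dy": 0, "dz": 0, "yaw": 0},
    {"jaw": 0.06, "dx": 0, "dy": 0, "dz": 0, "yaw": 0},
    {"jaw": 0.06, "dx": 0, "dy": 0, "dz": 0, "yaw": 0},
    {"jaw": 0.06, "dx": 0, "dy": 0, "dz": 0, "yaw": 0},
    {"jaw": 0.06, "dx": 0, "dy": 0, "dz": 0, "yaw": 0}
  ]
}}

```text
t: 25.3
tool_pos: [0.5402, -0.0378, 0.0463]
orientation: [-0.395, -3.111, -0.001]
force: [-13.7, 3.5, 3.4]
opening: 0.0599
gripper_force: 6.7
```

Emit:
{"method": "carry_out", "body": {
  "moves": [
    {"jaw": 0.06, "dx": 0.0005, "dy": 0, "dz": 0, "yaw": 0},
    {"jaw": 0.06, "dx": 0.0005, "dy": 0, "dz": 0, "yaw": 0},
    {"jaw": 0.06, "dx": 0.0005, "dy": 0, "dz": 0, "yaw": 0},
    {"jaw": 0.06, "dx": 0.0005, "dy": 0, "dz": 0, "yaw": 0},
    {"jaw": 0.06, "dx": 0.0005, "dy": 0, "dz": 0, "yaw": 0},
    {"jaw": 0.06, "dx": 0.0005, "dy": 0, "dz": 0, "yaw": 0},
    {"jaw": 0.06, "dx": 0.001, "dy": 0, "dz": 0, "yaw": 0},
    {"jaw": 0.06, "dx": 0.001, "dy": 0, "dz": 0, "yaw": 0}
  ]
}}

```text
t: 26.3
tool_pos: [0.5394, -0.0377, 0.0485]
orientation: [0.396, 3.114, -0.001]
force: [-0.4, -0.2, 0.2]
opening: 0.0598
gripper_force: 0.0
```

Emit:
{"method": "carry_out", "body": {
  "moves": [
    {"jaw": 0.06, "dx": 0.003, "dy": 0, "dz": 0, "yaw": 0},
    {"jaw": 0.06, "dx": 0.007, "dy": 0, "dz": 0, "yaw": 0},
    {"jaw": 0.06, "dx": 0.015, "dy": 0, "dz": 0, "yaw": 0},
    {"jaw": 0.06, "dx": 0.02, "dy": 0, "dz": 0, "yaw": 0},
    {"jaw": 0.06, "dx": 0.025, "dy": 0, "dz": 0, "yaw": 0},
    {"jaw": 0.06, "dx": 0.02, "dy": 0, "dz": -0.02, "yaw": 0},
    {"jaw": 0.06, "dx": 0.02, "dy": 0, "dz": -0.04, "yaw": 0},
    {"jaw": 0.06, "dx": 0, "dy": 0, "dz": -0.04, "yaw": 0}
  ]
}}

```text
t: 27.3
tool_pos: [0.4299, -0.0094, 0.1481]
orientation: [-0.395, -3.116, 0.0]
force: [1.9, -0.6, 0.3]
opening: 0.0601
gripper_force: 0.0
```

Emit:
{"method": "carry_out", "body": {
  "moves": [
    {"jaw": 0.06, "dx": 0.01, "dy": 0.02, "dz": -0.04, "yaw": 0},
    {"jaw": 0.06, "dx": 0.01, "dy": 0.04, "dz": -0.03, "yaw": 0},
    {"jaw": 0.06, "dx": 0, "dy": 0.05, "dz": 0, "yaw": 0},
    {"jaw": 0.06, "dx": 0, "dy": 0.05, "dz": 0, "yaw": 0},
    {"jaw": 0.06, "dx": 0, "dy": 0.05, "dz": 0, "yaw": 0},
    {"jaw": 0.06, "dx": 0, "dy": 0.03, "dz": 0, "yaw": 0},
    {"jaw": 0.06, "dx": 0, "dy": 0, "dz": 0, "yaw": 0}
  ]
}}

```text
t: 28.18
tool_pos: [0.4719, 0.2292, 0.2172]
orientation: [-0.392, -3.117, -0.0]
force: [0.6, -0.7, -1.2]
opening: 0.0597
gripper_force: 0.0
```

```bash
python3 s.py
python3 - <<'E'
from h import *
im=read_camera("scene");t=read_camera("top");cv2.imwrite("pics/t7.png",t[:,:,::-1])
a=cv2.resize(im[180:290,220:360,::-1],None,fx=2.5,fy=2.5,interpolation=cv2.INTER_CUBIC);b=cv2.resize(t[165:275,275:425,::-1],None,fx=2.5,fy=2.5,interpolation=cv2.INTER_CUBIC)
cv2.imwrite("pics/s7.png",np.hstack([a,b]))
E
```

```text
t 28.175 pos [0.4719 0.2292 0.2172] gauge mm [-179.6229  249.8664] F [ 0.6353 -0.7217 -1.1871] Fg [ 0.7954 -0.5402] toolx deg 165.67319780356246 z [-0.0004  0.0001 -1.    ] q6 -0.9664966797668508 open 0.05974681193118307
lid target tool dx,dy [-0.1333 -0.2433]
```

View pics/s7.png

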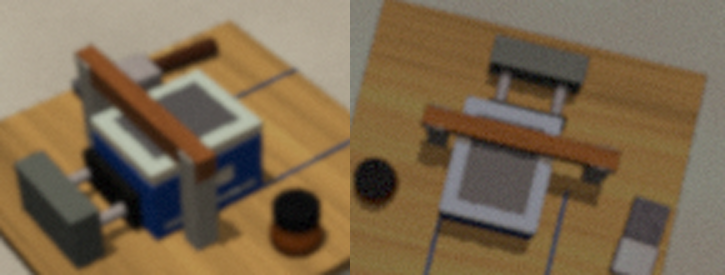

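Run:
```python
from h import *
O=np.array([.5834,-.0576]);r=np.radians(-14.46);G=np.array([[np.cos(r),np.sin(r)],[-np.sin(r),np.cos(r)]])
im=cv2.imread("pics/t7.png");H=cv2.cvtColor(im,cv2.COLOR_BGR2HSV)
l=cv2.inRange(H,(0,0,75),(180,75,255));m=np.zeros_like(l);m[200:262,308:364]=l[200:262,308:364]
m=cv2.morphologyEx(m,cv2.MORPH_OPEN,np.ones((2,2)))
ps=np.argwhere(m)[:,::-1]
w=np.array([G@(onz("top",p,.1095)[:2]-O)*1000 for p in ps]);w=w[(abs(w[:,1])<75)&(w[:,0]>-60)&(w[:,0]<85)]
print(len(w),np.percentile(w,[.5,99.5],axis=0))
b=w[w[:,0]<30].astype(np.float32)
L=[b[(b[:,0]>x-4)&(b[:,0]<x+4)] for x in(-30,-15,0,15,25)]
print([(c[:,1].min(),c[:,1].max()) for c in L])
```

```text
1548 [[-41.9113 -58.3354]
 [ 82.4839  62.7983]]
[(np.float32(-58.30269), np.float32(63.338917)), (np.float32(-59.12225), np.float32(62.139595)), (np.float32(-58.674286), np.float32(62.753815)), (np.float32(-37.135), np.float32(63.978863)), (np.float32(-37.8167), np.float32(63.37744))]
```

The box stands square (yaw about 0) at gauge x ≈ 20 mm and y ≈ +13 mm, with the lid home and the bystanders where they were. Handing in.

```bash
python3 -c "
from plant import close_job
print(close_job())"
```

```text
the job is handed in; nothing more can be done
None
```

The job is handed in, with no verdict returned: I pressed the lid home, pushed the box onto the sprung stop and held about 13–14 N on the box for over a second (my estimate at the pad is 8 N or more, since board friction took some), then left it standing square under the bar at about x = 20 mm and y = +13 mm, with the bystanders undisturbed.

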